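# Set the pump's throttle lever on the blue spacer

## Robot

A 6-joint arm with a two-finger parallel gripper is mounted at the origin on the work surface. World frame = base frame: x ahead of the robot, y to its left, z up, the work surface at z = 0. Lengths are in m, angles in rad, forces in N, time in s.
With the tool pointing down it reaches from about 0.225 to 0.725 m from the base axis. Payload 3.1 kg.
Tool frame: the origin (TCP) lies midway between the tips of the shut fingers; the grasp point (between the pads) lies manip.tcp_to_grasp behind it (manip.tcp_to_grasp is the distance from the TCP to the grasp point, in m); z points along the fingers, y is the line along which they close (so a half turn about z gives the same grasp; the last joint's range is limited). The gripper opens to 85 mm and grips with 20 to 120 N. Pads are 22 mm wide; open, the fingers measure 114 mm over their backs; the gripper's body (76 mm by 85 mm) begins 54 mm behind the grasp point. The pads swing forward as they close: fully open they stand 13 mm farther back than shut.
Start: joints at [-1.391, 0.048, 0.099, 1.622, 0, 1.443], TCP at [0.159, -0.5, 0.231] pointing down, gripper open.
Joint ranges: [-2.91, 2.91], [-0.99, 1.94], [-1.21, 1.42], [-2.12, 2.29], [-1.49, 1.47], [-3.14, 3.14]. Speed limits (rad/s): [2.79, 2.79, 3.14, 3.14, 3.14, 3.14].

## Interface

Orientations are given as a unit quaternion [x, y, z, w].
In Python, from bench import manip, viewer, models gives the robot as it stands.
- The arm moves only by the shell command python3 -m crank 'ROWS' [OPENING] [FORCE]. ROWS is JSON, a list of rows, each an object with "dp": the shift along the tool's x, y, z in mm, a list of three; "rot": the turn, a rotation vector about the tool's x, y, z in degrees, a list of three. In form: [{"dp": [tx, ty, tz], "rot": [wx, wy, wz]}, ...]. A call has 1 to 12 rows; each row is the pose to reach, as a shift and turn from the pose commanded when the call began, along the tool's axes at that moment; what a row does not reach only later rows make up. A row lasts 1/10 s, in which the tool goes at most 50 mm and 8.59 degrees, less where a joint would pass 70% of its speed; a pose out of reach is approached as far as the arm can. A call with a gripper value outside its range is refused whole. OPENING is the closure, from 0 (fully open) to 1 (shut), set as the call begins (- or left out, the last holds). The fingers move at their own pace and stop on an object; FORCE is the grip in N (left out, the last holds). Time passes only in rows, so rows that repeat a pose let the fingers close. It gives the time, the measured TCP pose, the force, the opening and the grip force at its end, in the units of the state.
- manip.get_obs(): the state, without advancing time (a new reading comes with each control period).
- viewer.get_image(name): name is "side" or "top" or "wrist"; returns a dict with "color" (420x560x3 uint8, red, green, blue), "fx", "fy", "cx", "cy" (pixels), "position" and "orientation" of the camera in the world. Camera axes: x right, y down, z forward; pixel columns grow to the right and rows downward; lengths in m; the calibration is good to about 2 mm. A picture is of the moment at which its call begins. There is no depth.
- manip.close_job(): hands the job in; it is judged then, once.
Trained networks look in the newest picture that a camera, given by its name, has taken for a name from the list of things; names that differ only in an ending like _2 or _b are one class to them, and where a whole thing is asked for, a point or a joint stands for the part that bears it (a point fixed in the world has none). Each returns a list of dicts, best first, with "p" (0 to 1); they miss things now and then, are a little off and sometimes report something else, mostly with a low value. They report only what shows in the picture. A call takes as long as a camera call. They do not tell look-alikes from the thing itself.
- models.recognise(target, camera): "box" ([left, top, right, bottom] in pixels, round what is visible of it).
- models.trace(target, camera): "region" (420x560 bool, what is visible of it) and "box" ([left, top, right, bottom] in pixels, round what is visible of it).
The state is a dict: "clock": time; "joint_pos": joint angles; "joint_velocities": joint speeds; "joint_torque": joint torques, N m; "tcp_pos": TCP position; "tcp_rot": TCP orientation; "contact_force": force on the tool from outside, world axes, zero at the start; "moment": the same for the moment, N m; "opening": opening from 0.0 (shut) to 1.0 (fully open); "gripper_force": force on a finger pad.
Only numpy, scipy, OpenCV 4.12 (cv2) and the standard library are available. Lean on these libraries where they do the work, as an engineer would, in place of code of your own. Each camera call takes 0.05 s, during which the arm holds its last target. There are 200 camera calls.

## Task

Stand the blue spacer on the injection pump's cover between the throttle lever and the pad of the idle stop screw, then close the lever until it nips the spacer against the pad; you must feel for that, because the screw is set differently each time. Press firmly there for a moment without forcing it, and leave the lever resting on the upright spacer with no gap. Do not disturb the other spacers, the piston or the socket.

Things in the scene. Friction and masses are not known exactly. Their poses are not given: they have to be found in the camera images.
- pump: injection pump, aluminium block with a flat green cover 160 (x) x 180 (y) mm; origin under its centre on the bench, z up; the cover's top is 90 mm above the origin. It is fixed. The lever swings flat over the cover about a vertical shaft; the yellow stop is on the cover on the lever's -y side
- idle_stop: yellow fixed lug on the cover, 44 (x) x 14 (y) x 24 mm high; origin on the cover at the lower middle of its face towards the lever (+y); axes as the pump's. From that face a stop screw carries a flat steel pad, 22 mm in diameter, centre 12.5 mm above the cover, its face parallel to the lug's and 5 to 27 mm out of it (not measured; it does not give)
- seat (a point): point on the cover in front of the pad, 39 mm from the lug's face along pump +y; a blue spacer whose underside is centred here, its x axis along x (either way round), stands clear of the pad by 2 to 24 mm, and the closing lever will slide it up to the pad; axes as the pump's
- pivot (a point): centre of the lever's shaft at the cover's top, at pump x +55, y -30 mm; the hub round it is 28 mm wide and 26 mm high
- throttle (a joint): lever angle, rad: 0 is fully shut, past the stop; it grows as the lever opens away from the stop, to 1.5. At 0.27 the lever points along pump -x; the lever's yaw in the pump frame is 0.27 - angle. It nips the blue spacer somewhere between 0.1 and 0.44, depending on the screw. It is stiff and stays where it is left
- lever_arm: steel lever: flat bar 12 mm wide, from 6 to 20 mm above the cover, reaching along its own -x from the shaft (its origin, at the cover's top) to 132 mm out, with the red handle at its end
- handle (a point): on the axis of the red upright round handle, 16 mm in diameter, 125 mm from the lever's shaft; the point is 52 mm above the cover, the handle's top 75 mm above the cover
- spacer_blue: blue spacer, the one to use: block 34 mm (x) by 20 mm (y, the thickness to be nipped) by 26 mm high, with a 14 x 14 mm square stem upright in its middle, its top 60 mm above the underside; origin at the centre of its underside; 0.14 kg. Starts standing in the tray, whose floor lies a few mm above the bench
- spacer_red: red spacer, 12 mm thick, like the blue one otherwise (stem 14 x 12 mm); leave alone
- spacer_green: green spacer, 28 mm thick, like the blue one otherwise; leave alone
- tray: fixed wooden tray 250 (x) x 100 (y) mm, 16 mm high, the three spacers stand in it 75 mm apart along its x; origin under its centre
- piston: aluminium piston standing on the bench, 86 mm in diameter, 58 mm high; origin at the centre of its underside; leave alone
- socket: steel socket standing on the bench, 26 mm in diameter, 60 mm high; origin at the centre of its underside; leave alone
There are look-alikes about, which are no part of the job. Of the things like the spacer_blue, leave any that is orange or yellow; of the rest the larger one is meant.

How it is judged:
On the way:
1. the blue spacer is squeezed between lever and the idle stop (its pad) with more than 3 N on both faces for 0.2 s (contact force between lever_arm and spacer_blue above 3 N and contact force between spacer_blue and idle_stop above 3 N), for 0.2 s.
At the end, for the whole second after the job is handed in: lever at rest between 0.08 and 0.47 rad; blue spacer upright (0.1 rad), on the cover (4 mm), within 20 mm of the stop along its face, its centre 13.5 to 19.5 mm from the lever's middle line (16 when touching), its x axis along the lever within 0.2 rad (value of joint throttle between 0.08 and 0.47 rad and y of spacer_blue in the frame of lever_arm between -0.0195 and -0.0135 m and x of spacer_blue in the frame of idle_stop between -0.02 and 0.02 m and z of spacer_blue in the frame of idle_stop between -0.004 and 0.004 m and angle between spacer_blue's own z axis and vertical below 0.1 rad and angle between the x axis of spacer_blue and the x axis of lever_arm, either way round below 0.2 rad and velocity of joint throttle between -0.02 and 0.02 rad/s and linear speed of spacer_blue below 0.01 m/s).
It fails at once if the spacer is forced: more than 25 N between lever and blue spacer (contact force between lever_arm and spacer_blue above 25 N).
It fails at once if the red spacer is moved more than 20 mm or tipped (distance of spacer_red from where it was at the start of the episode above 0.02 m or angle between spacer_red's own z axis and vertical above 0.4 rad).
It fails at once if the green spacer is moved more than 20 mm or tipped (distance of spacer_green from where it was at the start of the episode above 0.02 m or angle between spacer_green's own z axis and vertical above 0.4 rad).
It fails at once if the piston is moved more than 20 mm or tipped (distance of piston from where it was at the start of the episode above 0.02 m or angle between piston's own z axis and vertical above 0.4 rad).
It fails at once if the socket is moved more than 20 mm or tipped (distance of socket from where it was at the start of the episode above 0.02 m or angle between socket's own z axis and vertical above 0.4 rad).
It also fails if it takes over 64 s, if anything falls off the work surface, if the arm or the gripper's body presses on something with over 40 N, if the wrist force passes 120 N, or if a joint passes its speed limit or range.

## Working session

There is one attempt and no reset: what is moved stays moved. The work goes in short steps, Python scripts to look and compute and a shell command to move; the robot and the scene stay as the last step left them, time stands still between calls to the robot, and variables do not carry over. Pictures are saved under pics/ and viewed, at most 10 in all, crops included, and the job is handed in when it is done.

```bash
mkdir -p pics; cat > look.py <<'E'
from bench import manip, viewer, models
import cv2, numpy as np
from scipy.spatial.transform import Rotation as R
def snap(n,f=None):
    im=viewer.get_image(n)
    if f: cv2.imwrite('pics/'+f,im["color"][:,:,::-1])
    return im
def ray(im,u,v):
    d=R.from_quat(im["orientation"]).apply([(u-im["cx"])/im["fx"],(v-im["cy"])/im["fy"],1]); return np.array(im["position"]),d
def atz(im,u,v,z):
    p,d=ray(im,u,v); return p+d*(z-p[2])/d[2]
def proj(im,P):
    q=R.from_quat(im["orientation"]).inv().apply(np.atleast_2d(P)-np.array(im["position"]))
    return np.c_[im["fx"]*q[:,0]/q[:,2]+im["cx"],im["fy"]*q[:,1]/q[:,2]+im["cy"]]
E
python3 - <<'E'
from look import *
o=manip.get_obs(); print({k:np.round(v,3) for k,v in o.items()}, manip.tcp_to_grasp)
for n in("top","side"):
    im=snap(n,n+'0.png'); print(n,im["position"],im["orientation"],im["fx"],im["cx"],im["cy"])
    for t in["pump","idle_stop","handle","lever_arm","spacer_blue","spacer_red","spacer_green","tray","piston","socket"]:
        print(t,[(np.round(r["box"]).tolist(),round(r["p"],2)) for r in models.recognise(t,n)][:4])
a=cv2.imread('pics/top0.png')
E
```

```text
{'clock': np.float64(0.0), 'joint_pos': array([-1.391,  0.049,  0.098,  1.622, -0.   ,  1.443]), 'joint_velocities': array([-0.001, -0.   ,  0.001, -0.   , -0.001,  0.001]), 'joint_torque': array([ 0.0000e+00, -3.3878e+01,  3.2002e+01,  2.0000e-02, -0.0000e+00,
        0.0000e+00]), 'tcp_pos': array([ 0.159, -0.5  ,  0.23 ]), 'tcp_rot': array([ 0.988,  0.153, -0.   , -0.001]), 'contact_force': array([0.022, 0.574, 0.437]), 'moment': array([-0.007, -0.002,  0.058]), 'gripper_force': np.float64(0.0), 'opening': np.float64(1.003)} 0.0187
top [3.40686144e-01 4.47739475e-04 1.53323264e+00] [ 0.71482412 -0.69753254  0.03623681 -0.03408414] 520.7170381904468 283.36877909790024 215.10659953338583
pump [([216.0, 138.0, 295.0, 212.0], 0.79)]
idle_stop [([275.0, 165.0, 293.0, 178.0], 0.62)]
handle [([228.0, 146.0, 266.0, 186.0], 0.61)]
lever_arm [([228.0, 143.0, 270.0, 188.0], 0.77)]
spacer_blue [([412.0, 240.0, 424.0, 255.0], 0.54), ([362.0, 247.0, 370.0, 259.0], 0.48), ([330.0, 221.0, 334.0, 228.0], 0.41), ([374.0, 282.0, 382.0, 296.0], 0.37)]
spacer_red [([215.0, 136.0, 294.0, 211.0], 0.42)]
[... 378 characters left out ...]
3  0.09266178] 381.5178956501216 277.41661983957937 211.9864415959183
pump [([136.0, 185.0, 246.0, 293.0], 0.81)]
idle_stop [([204.0, 188.0, 227.0, 204.0], 0.65)]
handle [([168.0, 194.0, 195.0, 255.0], 0.95)]
lever_arm []
spacer_blue [([357.0, 142.0, 370.0, 166.0], 0.64), ([342.0, 176.0, 358.0, 194.0], 0.59), ([390.0, 186.0, 397.0, 205.0], 0.48), ([296.0, 195.0, 306.0, 213.0], 0.43)]
spacer_red [([322.0, 156.0, 336.0, 182.0], 0.49), ([139.0, 189.0, 250.0, 293.0], 0.27)]
spacer_green [([296.0, 150.0, 307.0, 172.0], 0.64)]
tray [([279.0, 151.0, 375.0, 211.0], 0.68), ([138.0, 187.0, 248.0, 293.0], 0.45)]
piston [([141.0, 350.0, 202.0, 410.0], 0.82)]
socket [([322.0, 194.0, 336.0, 222.0], 0.47)]
```

View pics/top0.png

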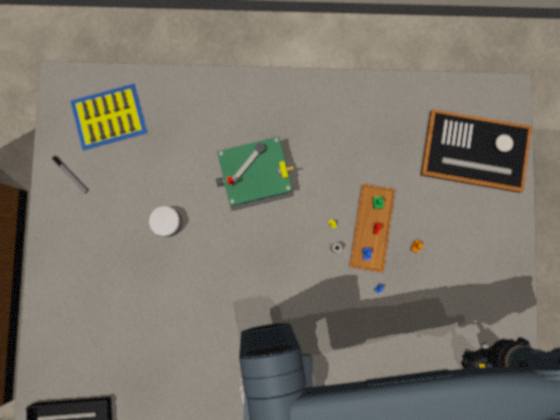

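View pics/side0.png

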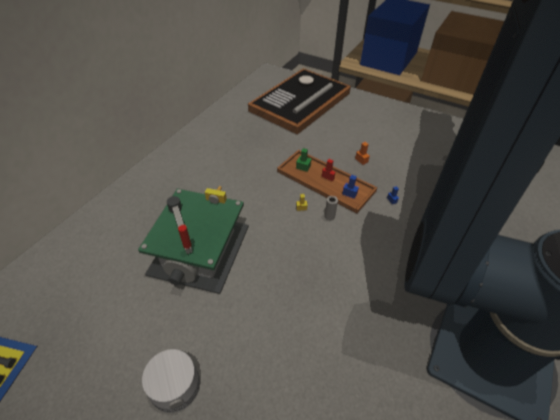

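```bash
cat >> look.py <<'E'
def hue(im,lo,hi,s=120,v=40):
    h=cv2.cvtColor(im["color"],cv2.COLOR_RGB2HSV).astype(int)
    return ((h[...,0]>=lo)&(h[...,0]<=hi)&(h[...,1]>s)&(h[...,2]>v))
def blobs(m,mn=12):
    n,l,st,c=cv2.connectedComponentsWithStats(m.astype(np.uint8))
    return [(c[i].round(1).tolist(),int(st[i,4]),st[i,:4].tolist()) for i in range(1,n) if st[i,4]>=mn]
E
python3 - <<'E'
from look import *
im=snap("top")
for nm,lo,hi in(("green",45,90),("blue",105,128),("yellow",22,33),("red",0,6),("orange",8,18)):
    for s in(90,):
        print(nm,[ (c,a,atz(im,*c,0.05).round(3).tolist()) for c,a,b in blobs(hue(im,lo,hi,s),8)][:9])
m=hue(im,45,90,90).astype(np.uint8); n,l,st,c=cv2.connectedComponentsWithStats(m)
i=1+np.argmax(st[1:,4]); m=(l==i).astype(np.uint8); pts=np.argwhere(m)[:,::-1].astype(np.float32)
w=np.array([atz(im,u,v,0.09)[:2] for u,v in pts])
r=cv2.minAreaRect((w*1000).astype(np.float32)); print(r,cv2.boxPoints(r))
for nm,(u,v,z) in dict(hub=(261,149,.116),handle=(231,181,.165),stop=(284,170,.114),blue=(367,253,.04),tray=(373,228,.016)).items(): print(nm,atz(im,u,v,z).round(3))
E
```

```text
green [([260.6, 176.5], 2073, [0.599, 0.066, 0.05]), ([234.7, 158.3], 628, [0.65, 0.142, 0.05]), ([377.9, 202.0], 106, [0.533, -0.273, 0.05])]
blue [([108.8, 117.4], 753, [0.762, 0.513, 0.05]), ([366.4, 253.0], 82, [0.386, -0.241, 0.05]), ([378.9, 288.1], 50, [0.288, -0.277, 0.05])]
yellow [([108.3, 116.1], 1987, [0.766, 0.515, 0.05]), ([283.4, 169.3], 116, [0.622, 0.001, 0.05]), ([376.8, 197.1], 16, [0.547, -0.27, 0.05]), ([332.1, 223.2], 67, [0.469, -0.142, 0.05]), ([482.0, 365.6], 36, [0.081, -0.566, 0.05])]
red [([230.1, 180.0], 35, [0.587, 0.154, 0.05]), ([376.8, 227.6], 51, [0.46, -0.27, 0.05])]
orange [([473.2, 152.6], 1767, [0.685, -0.549, 0.05]), ([228.1, 179.0], 12, [0.589, 0.159, 0.05]), ([6.0, 267.7], 2439, [0.32, 0.778, 0.05]), ([371.9, 228.1], 2610, [0.458, -0.256, 0.05]), ([416.4, 245.7], 114, [0.411, -0.383, 0.05])]
((607.3450927734375, 81.9945297241211), (156.23080444335938, 176.4005889892578), 15.586698532104492) [[508.4033   145.96194 ]
 [555.8015   -23.95151 ]
 [706.28687   18.027115]
 [658.8887   187.94057 ]]
hub [0.665 0.064 0.116]
handle [0.565 0.139 0.165]
stop [ 0.608 -0.001  0.114]
blue [ 0.387 -0.244  0.04 ]
tray [ 0.461 -0.265  0.016]
```

```bash
python3 -m crank '[{"dp":[35,-20,0],"rot":[0,0,4]},{"dp":[75,-45,0],"rot":[0,0,10]},{"dp":[115,-70,0],"rot":[0,0,16]},{"dp":[155,-92,0],"rot":[0,0,22]},{"dp":[195,-116,0],"rot":[0,0,28]},{"dp":[235,-140,0],"rot":[0,0,30]},{"dp":[270,-160,0],"rot":[0,0,30]},{"dp":[295,-175,0],"rot":[0,0,30]},{"dp":[295,-175,0],"rot":[0,0,30]},{"dp":[295,-175,0],"rot":[0,0,30]}]' 0.3
python3 - <<'E'
from look import *
im=snap("wrist","w1.png"); print(im["position"],R.from_quat(im["orientation"]).as_matrix().round(3),im["fx"])
print([(r["box"],r["p"]) for r in models.recognise("spacer_blue","wrist")])
E
```

```text
clock: 2.15
tcp_pos: [0.3873, -0.2439, 0.2314]
tcp_rot: [0.994, -0.107, -0.0, 0.0]
contact_force: [-0.0, 0.7, -0.5]
opening: 0.701
gripper_force: 0.0
[ 0.45961882 -0.25956756  0.37513203] [[-0.213 -0.935 -0.283]
 [-0.977  0.204  0.061]
 [ 0.     0.29  -0.957]] 344.876863480551
[([274.2, 153.3, 299.0, 191.8], 0.88), ([405.0, 98.8, 453.6, 141.6], 0.84), ([327.4, 232.9, 348.1, 262.9], 0.73), ([154.8, 98.1, 191.0, 122.4], 0.58)]
```

View pics/w1.png

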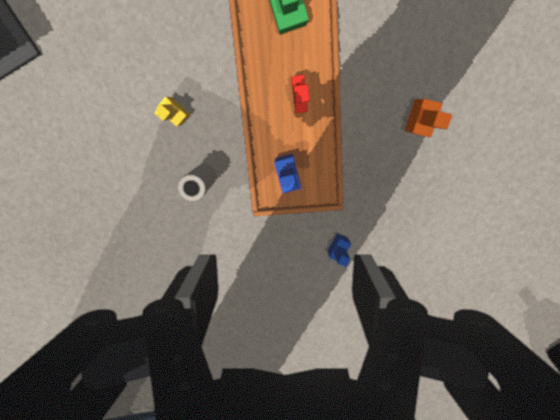

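```bash
cat >> look.py <<'E'
from scipy.optimize import minimize
def box(lx,ly,z0,z1): return np.array([[sx*lx/2,sy*ly/2,z] for sx in(-1,1) for sy in(-1,1) for z in(z0,z1)])
PARTS=[box(.034,.020,0,.026),box(.014,.014,.026,.060)]
def sil(im,x,y,yaw,z,parts=PARTS,S=4,wins=None):
    u0,v0,w,h=wins; m=np.zeros((h*S,w*S),np.uint8); c,s=np.cos(yaw),np.sin(yaw); M=np.array([[c,-s,0],[s,c,0],[0,0,1]])
    for b in parts:
        q=(proj(im,b@M.T+[x,y,z])-[u0,v0]+.5)*S
        cv2.fillConvexPoly(m,cv2.convexHull(q.astype(np.float32)).round().astype(np.int32),1)
    return cv2.resize(m.astype(np.float32),(w,h),interpolation=cv2.INTER_AREA)
def fitsp(views,x0,zs,parts=PARTS):
    """views: [(im,mask,win)]"""
    best=None
    for z in zs:
        f=lambda p:sum(np.abs(sil(im,p[0]/1e3,p[1]/1e3,p[2]/20,z,parts,4,w)-mk[w[1]:w[1]+w[3],w[0]:w[0]+w[2]]).sum()/mk[w[1]:w[1]+w[3],w[0]:w[0]+w[2]].sum() for im,mk,w in views)
        for y0 in np.arange(0,np.pi,np.pi/6):
            r=minimize(f,[x0[0]*1e3,x0[1]*1e3,y0*20],method='Nelder-Mead',options=dict(initial_simplex=[[x0[0]*1e3+a,x0[1]*1e3+b,y0*20+c] for a,b,c in((0,0,0),(6,0,0),(0,6,0),(0,0,6))],maxiter=150))
            if best is None or r.fun<best[0]: best=(r.fun,r.x[0]/1e3,r.x[1]/1e3,np.degrees(r.x[2]/20)%180,z)
    return best
E
python3 - <<'E'
from look import *
w=snap("wrist"); t=snap("top"); s=snap("side")
vw=(w,hue(w,105,128,110,30),(258,135,60,75)); vt=(t,hue(t,105,128,90),(352,238,26,28)); vs=(s,hue(s,105,128,110,30),(332,165,36,40))
x0=atz(w,288,175,.03)[:2]; print(x0, [v[1][v[2][1]:v[2][1]+v[2][3],v[2][0]:v[2][0]+v[2][2]].sum() for v in(vw,vt,vs)])
print(fitsp([vw],x0,[.002,.004,.007])); print(fitsp([vs],x0,[.004])); print(fitsp([vw,vs],x0,[.002,.004,.006,.008]))
print(manip.get_obs()["clock"])
E
```

```text
[ 0.38598825 -0.24808297] [np.int64(610), np.int64(63), np.int64(185)]
(np.float64(0.1910860655737705), np.float64(0.3856605447773359), np.float64(-0.24653667835589796), np.float64(179.11198457408386), 0.002)
(np.float64(0.29493243243243245), np.float64(0.3884980692675957), np.float64(-0.25118294606402464), np.float64(15.069666159921228), 0.004)
(np.float64(0.6129790651307045), np.float64(0.3872424323037857), np.float64(-0.24724964763719018), np.float64(9.889167992623157), 0.004)
2.4
```

```bash
python3 -m crank '[{"dp":[0,1,25],"rot":[0,0,-4]},{"dp":[0,2,60],"rot":[0,0,-9]},{"dp":[0,3,95],"rot":[0,0,-12.3]},{"dp":[0,3,120],"rot":[0,0,-12.3]},{"dp":[0,3,120],"rot":[0,0,-12.3]}]'
python3 - <<'E'
from look import *
w=snap("wrist","w2.png"); o=manip.get_obs(); print(o["tcp_pos"],o["tcp_rot"])
m=hue(w,105,128,110,30); b=[b for b in blobs(m,100)]; print(b)
b=max(b,key=lambda b:b[1]); x,y,ww,h=b[2]; v=(w,m,(x-8,y-8,ww+16,min(h+16,420-y+8)))
for z in(.002,.004,.007): print(fitsp([v],(.386,-.247),[z]))
E
```

```text
clock: 2.9
tcp_pos: [0.3833, -0.2454, 0.1068]
tcp_rot: [1.0, -0.001, -0.003, -0.003]
contact_force: [-0.8, 1.4, 0.0]
opening: 0.695
gripper_force: 0.0
[ 0.38469    -0.24648631  0.10949486] [ 0.99999627 -0.00136397 -0.0018011  -0.00153355]
[([287.5, 206.7], 1657, [273, 177, 30, 61]), ([337.1, 324.2], 1244, [319, 297, 35, 58])]
(np.float64(0.09146801448400724), np.float64(0.3858143921355537), np.float64(-0.24691993410088692), np.float64(1.2391070931283585), 0.002)
(np.float64(0.10912039831019915), np.float64(0.3867622864241099), np.float64(-0.24666992968361642), np.float64(2.330202004399524), 0.004)
(np.float64(0.14129450814725408), np.float64(0.3878215383444291), np.float64(-0.2466049314310037), np.float64(0.891445838169833), 0.007)
```

View pics/w2.png

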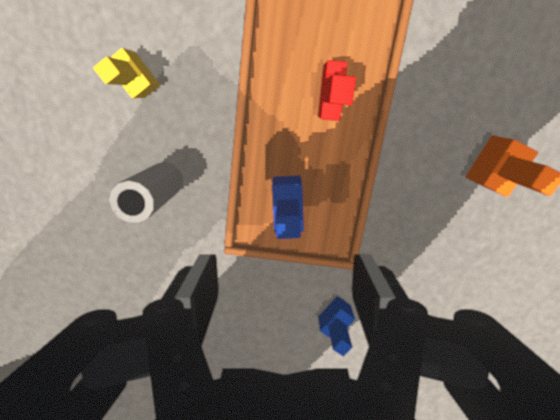

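```bash
python3 -m crank '[{"dp":[0,0,25],"rot":[0,0,0]},{"dp":[0,0,50],"rot":[0,0,0]},{"dp":[0,0,68],"rot":[0,0,0]},{"dp":[0,0,77],"rot":[0,0,0]},{"dp":[0,0,77],"rot":[0,0,0]},{"dp":[0,0,77],"rot":[0,0,0]}]'
python3 -m crank '[{"dp":[0,0,0],"rot":[0,0,0]},{"dp":[0,0,0],"rot":[0,0,0]},{"dp":[0,0,0],"rot":[0,0,0]},{"dp":[0,0,0],"rot":[0,0,0]},{"dp":[0,0,0],"rot":[0,0,0]},{"dp":[0,0,0],"rot":[0,0,0]},{"dp":[0,0,0],"rot":[0,0,0]}]' 1 40
```

```text
clock: 3.55
tcp_pos: [0.3875, -0.2481, 0.036]
tcp_rot: [1.0, -0.001, 0.001, 0.001]
contact_force: [0.5, -0.4, 0.8]
opening: 0.697
gripper_force: 0.0
clock: 4.25
tcp_pos: [0.387, -0.2475, 0.0351]
tcp_rot: [1.0, -0.001, 0.001, 0.0]
contact_force: [0.0, -0.1, 5.5]
opening: 0.158
gripper_force: 39.9
```

```bash
python3 -m crank '[{"dp":[0,0,-25],"rot":[0,0,0]},{"dp":[0,0,-65],"rot":[0,0,0]},{"dp":[0,0,-110],"rot":[0,0,0]},{"dp":[15,-20,-145],"rot":[0,0,0]},{"dp":[35,-50,-175],"rot":[0,0,-3]},{"dp":[60,-85,-195],"rot":[0,0,-6]},{"dp":[85,-120,-210],"rot":[0,0,-9]},{"dp":[112,-156,-220],"rot":[0,0,-12]},{"dp":[138,-192,-225],"rot":[0,0,-15.6]},{"dp":[164,-228,-225],"rot":[0,0,-15.6]},{"dp":[190,-264,-225],"rot":[0,0,-15.6]},{"dp":[209,-291,-225],"rot":[0,0,-15.6]}]'
python3 -m crank '[{"dp":[0,0,0],"rot":[0,0,0]},{"dp":[0,0,0],"rot":[0,0,0]},{"dp":[0,0,0],"rot":[0,0,0]}]'
python3 - <<'E'
from look import *
w=snap("wrist","w3.png"); t=snap("top"); o=manip.get_obs(); print(o["tcp_pos"],o["tcp_rot"],o["clock"],o["opening"])
for n in("idle_stop","pump","lever_arm","handle"): print(n,[(np.round(r["box"]).tolist(),round(r["p"],2)) for r in models.recognise(n,"wrist")][:2])
m=hue(w,22,33,110,60); print(blobs(m,40))
E
```

```text
clock: 5.45
tcp_pos: [0.5964, 0.0462, 0.2571]
tcp_rot: [0.991, 0.136, -0.001, -0.001]
contact_force: [0.4, -0.0, -1.6]
opening: 0.16
gripper_force: 39.3
clock: 5.75
tcp_pos: [0.5951, 0.0429, 0.2584]
tcp_rot: [0.991, 0.135, -0.001, 0.0]
contact_force: [0.5, 0.2, -1.7]
opening: 0.156
gripper_force: 39.4
[0.59524976 0.04248086 0.25927319] [ 9.90936502e-01  1.34330754e-01 -2.92491975e-04  1.13599343e-04] 5.85 0.15553504593456674
idle_stop [([320.0, 153.0, 370.0, 207.0], 0.92)]
pump [([130.0, 57.0, 369.0, 235.0], 0.88)]
lever_arm [([127.0, 71.0, 298.0, 213.0], 0.6)]
handle [([131.0, 73.0, 300.0, 212.0], 0.95)]
[([336.7, 180.9], 988, [326, 154, 22, 55]), ([401.6, 294.4], 255, [392, 283, 22, 27])]
```

View pics/w3.png

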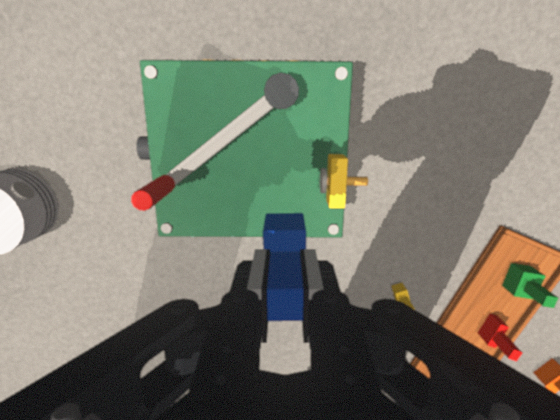

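```bash
python3 - <<'E'
from look import *
from scipy.optimize import least_squares
w=snap("wrist")
g=hue(w,55,90,60,30).astype(np.uint8); g=cv2.morphologyEx(g,cv2.MORPH_CLOSE,np.ones((3,3)))
c=max(cv2.findContours(g,0,1)[0],key=cv2.contourArea)
# subpixel edges: line fits on the contour away from corners/occlusions
c=c[:,0].astype(float)
def edge(sel,ax): 
    q=c[sel]; return np.polyfit(q[:,1-ax],q[:,ax],1) 
L=edge((c[:,0]<156)&(c[:,1]>70)&(c[:,1]<130),0); Rr=edge((c[:,0]>340)&(c[:,1]>75)&(c[:,1]<145),0)
T=edge((c[:,1]<68)&(c[:,0]>160)&(c[:,0]<335),1); B=edge((c[:,1]>230)&(((c[:,0]>180)&(c[:,0]<240))|((c[:,0]>312)&(c[:,0]<338))),1)
def X(a,b): v=np.linalg.solve([[1,-a[0]],[-b[0],1]],[a[1],b[1]]); return v
I=np.array([X(L,T),X(Rr,T),X(Rr,B),X(L,B)]); print(I.round(1))
P=np.array([[.08,.09],[.08,-.09],[-.08,-.09],[-.08,.09]])
W=np.array([atz(w,*i,.09)[:2] for i in I])
def res(p): co,s=np.cos(p[2]),np.sin(p[2]); return (P@np.array([[co,s],[-s,co]])+p[:2]-W).ravel()
r=least_squares(res,[.607,.082,.27]); p=r.x; print(p,np.degrees(p[2]),(r.fun*1e3).round(1))
co,s=np.cos(p[2]),np.sin(p[2]); M=np.array([[co,-s],[s,co]]); inv=lambda q:(np.array(q)-p[:2])@M
def pm(u,v,z): return (inv(atz(w,u,v,z)[:2])*1e3).round(1)
ym=hue(w,22,33,110,60); 
# lug fit
win=(305,140,45,80); ymm=ym.copy()
b=[box(.044,.014,0,.024)+[0,-.007,0]]
def f(q):
    xy=M@(np.array(q)/1e3)+p[:2]; mk=ymm[win[1]:win[1]+win[3],win[0]:win[0]+win[2]]
    return np.abs(sil(w,xy[0],xy[1],p[2],.09,b,4,win)-mk).sum()/mk.sum()
from scipy.optimize import minimize
r=min((minimize(f,[x0,y0],method='Nelder-Mead',options=dict(initial_simplex=[[x0,y0],[x0+5,y0],[x0,y0+5]])) for x0 in(-25,-15) for y0 in(-78,-70)),key=lambda r:r.fun); print("lug pump",r.x,r.fun)
print("hub",pm(281,90,.116),"handle top",pm(143,200,.165))
seat=M@(r.x/1e3+[0,.039])+p[:2]; o=manip.get_obs(); print("seat",seat,"tcp",o["tcp_pos"])
m=hue(w,105,128,110,30).copy(); bl=max(blobs(m,100),key=lambda b:b[1]);print(bl)
pc=cv2.resize(w["color"][130:230,290:380,::-1],None,fx=6,fy=6,interpolation=cv2.INTER_CUBIC); cv2.imwrite("pics/c1.png",pc)
E
```

```text
[[140.6  61.9]
 [351.1  63.4]
 [340.8 236. ]
 [159.4 235.9]]
[0.61081232 0.0815689  0.26393857] 15.122565912751226 [ 0.7  1.4  1.6 -0.5 -1.2 -1.8 -1.1  0.9]
lug pump [-20.65563813 -71.84908517] 0.08329120323559151
hub [ 56.3 -30.1] handle top [-20.7  68.6]
seat [0.59944181 0.04446864] tcp [0.59567928 0.04300856 0.25966409]
([284.6, 266.4], 3858, [264, 214, 41, 107])
```

View pics/c1.png

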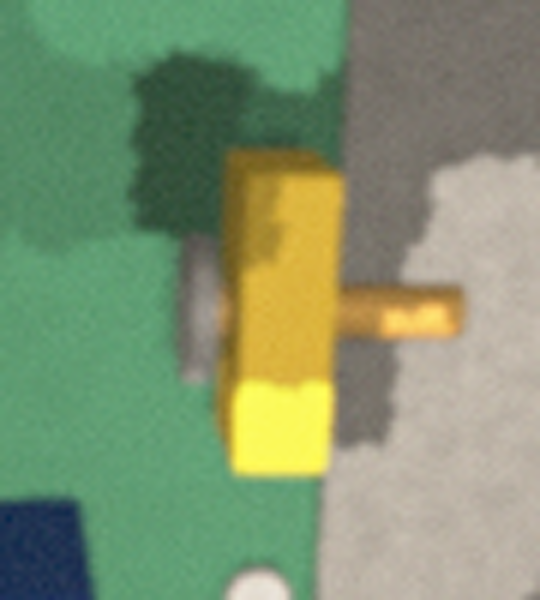

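```bash
python3 -m crank '[{"dp":[2,4,25],"rot":[0,0,0]},{"dp":[4.5,7.5,60],"rot":[0,0,0]},{"dp":[4.5,7.5,95],"rot":[0,0,0]},{"dp":[4.5,7.5,120],"rot":[0,0,0]},{"dp":[4.5,7.5,130],"rot":[0,0,0]},{"dp":[4.5,7.5,130],"rot":[0,0,0]},{"dp":[4.5,7.5,130],"rot":[0,0,0]}]'
python3 -m crank '[{"dp":[0,0,1],"rot":[0,0,0]},{"dp":[0,0,2],"rot":[0,0,0]},{"dp":[0,0,3],"rot":[0,0,0]},{"dp":[0,0,4],"rot":[0,0,0]},{"dp":[0,0,4],"rot":[0,0,0]},{"dp":[0,0,4],"rot":[0,0,0]}]'
```

```text
clock: 6.8
tcp_pos: [0.603, 0.0375, 0.1309]
tcp_rot: [0.991, 0.135, 0.001, 0.0]
contact_force: [0.1, -0.4, -1.3]
opening: 0.156
gripper_force: 39.3
clock: 7.4
tcp_pos: [0.6021, 0.0377, 0.1252]
tcp_rot: [0.991, 0.135, -0.0, -0.0]
contact_force: [0.6, 0.1, -1.9]
opening: 0.159
gripper_force: 39.3
```

```bash
python3 -m crank '[{"dp":[0,0,1],"rot":[0,0,0]},{"dp":[0,0,1.5],"rot":[0,0,0]},{"dp":[0,0,2],"rot":[0,0,0]},{"dp":[0,0,2],"rot":[0,0,0]}]'
python3 -m crank '[{"dp":[0,0,0.5],"rot":[0,0,0]},{"dp":[0,0,1],"rot":[0,0,0]},{"dp":[0,0,1.5],"rot":[0,0,0]},{"dp":[0,0,1.5],"rot":[0,0,0]}]'
```

```text
clock: 7.8
tcp_pos: [0.6021, 0.0377, 0.1231]
tcp_rot: [0.991, 0.135, -0.0, -0.0]
contact_force: [0.4, -0.6, -1.9]
opening: 0.156
gripper_force: 39.3
clock: 8.2
tcp_pos: [0.6021, 0.0376, 0.1217]
tcp_rot: [0.991, 0.135, -0.0, -0.0]
contact_force: [-0.4, 0.2, -1.4]
opening: 0.161
gripper_force: 39.3
```

```bash
python3 -m crank '[{"dp":[0,0,0.5],"rot":[0,0,0]},{"dp":[0,0,1],"rot":[0,0,0]},{"dp":[0,0,1],"rot":[0,0,0]}]'
python3 -m crank '[{"dp":[0,0,0.5],"rot":[0,0,0]},{"dp":[0,0,1],"rot":[0,0,0]},{"dp":[0,0,1],"rot":[0,0,0]}]'
```

```text
clock: 8.5
tcp_pos: [0.6021, 0.0377, 0.1207]
tcp_rot: [0.991, 0.135, -0.0, -0.0]
contact_force: [-0.3, 0.7, -1.9]
opening: 0.156
gripper_force: 39.3
clock: 8.8
tcp_pos: [0.6021, 0.0376, 0.1197]
tcp_rot: [0.991, 0.135, -0.0, -0.0]
contact_force: [0.1, 0.2, -2.4]
opening: 0.157
gripper_force: 39.3
```

```bash
python3 -m crank '[{"dp":[0,0,0.5],"rot":[0,0,0]},{"dp":[0,0,1],"rot":[0,0,0]},{"dp":[0,0,1],"rot":[0,0,0]}]'
python3 -m crank '[{"dp":[0,0,0.5],"rot":[0,0,0]},{"dp":[0,0,1],"rot":[0,0,0]},{"dp":[0,0,1],"rot":[0,0,0]}]'
```

```text
clock: 9.1
tcp_pos: [0.6022, 0.0376, 0.1192]
tcp_rot: [0.991, 0.135, 0.0, 0.0]
contact_force: [-0.5, -1.3, 0.0]
opening: 0.159
gripper_force: 39.7
clock: 9.4
tcp_pos: [0.6023, 0.0377, 0.1192]
tcp_rot: [0.991, 0.135, 0.001, 0.0]
contact_force: [-2.6, -0.1, 4.9]
opening: 0.154
gripper_force: 40.3
```

```bash
python3 -m crank '[{"dp":[0,0,-0.7],"rot":[0,0,0]},{"dp":[0,0,-0.7],"rot":[0,0,0]},{"dp":[0,0,-0.7],"rot":[0,0,0]},{"dp":[0,0,-0.7],"rot":[0,0,0]},{"dp":[0,0,-0.7],"rot":[0,0,0]}]' 0.5
python3 -m crank '[{"dp":[0,0,-15],"rot":[0,0,0]},{"dp":[0,0,-40],"rot":[0,0,0]},{"dp":[0,0,-80],"rot":[0,0,0]},{"dp":[0,0,-120],"rot":[0,0,0]},{"dp":[0,0,-140],"rot":[0,0,0]},{"dp":[0,0,-140],"rot":[0,0,0]},{"dp":[0,0,-140],"rot":[0,0,0]}]' 1
python3 - <<'E'
from look import *
w=snap("wrist","w4.png"); print(manip.get_obs()["tcp_pos"])
P=np.array([.6108,.0816]); a=.2639; M=np.array([[np.cos(a),-np.sin(a)],[np.sin(a),np.cos(a)]])
m=hue(w,105,128,110,30); b=max(blobs(m,100),key=lambda b:b[1]); print(b); x,y,ww,h=b[2]
r=fitsp([(w,m,(x-8,y-8,ww+16,min(h+16,420-y+8)))],(.602,.037),[.09]); print(r, "pump",(np.array(r[1:3])-P)@M, r[3]-np.degrees(a))
E
```

```text
clock: 9.9
tcp_pos: [0.6021, 0.0376, 0.1182]
tcp_rot: [0.991, 0.135, -0.0, -0.0]
contact_force: [-0.9, -0.2, -0.7]
opening: 0.499
gripper_force: 0.0
clock: 10.6
tcp_pos: [0.6027, 0.0376, 0.2595]
tcp_rot: [0.991, 0.135, 0.001, 0.0]
contact_force: [-0.2, 0.3, -0.5]
opening: 0.002
gripper_force: 0.0
[0.60199585 0.03766013 0.25790843]
([284.3, 187.4], 948, [273, 166, 24, 44])
(np.float64(0.10482594936708861), np.float64(0.6022176310085997), np.float64(0.03786463403119058), np.float64(18.111484643872473), 0.09) pump [-0.01969351 -0.03998256] 2.991128430370047
```

View pics/w4.png

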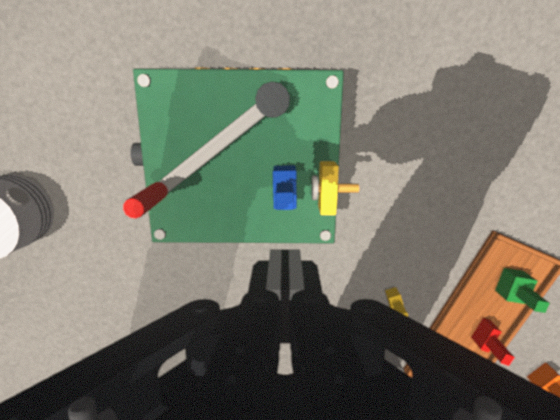

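```bash
cat >> look.py <<'E'
PP=np.array([.6108,.0816]); PA=.2639; PM=np.array([[np.cos(PA),-np.sin(PA)],[np.sin(PA),np.cos(PA)]])
def hpos(phi,r=.125): return PP+PM@(np.array([.055,-.030])+r*np.array([-np.cos(phi),np.sin(phi)]))
def rel(o,xy,z,yaw):
    """dp mm and rotvec deg in tool frame to reach a down pose with tool x at world yaw"""
    Rt=R.from_quat(o["tcp_rot"]); Rn=R.from_euler('z',yaw)*R.from_euler('x',np.pi)
    return (Rt.inv().apply(np.r_[xy,z]-o["tcp_pos"])*1e3).round(1),np.degrees((Rt.inv()*Rn).as_rotvec()).round(1)
E
python3 - <<'E'
from look import *
w=snap("wrist"); o=manip.get_obs(); print(o["joint_pos"].round(2))
m=hue(w,0,6,140,60)|hue(w,172,180,140,60); bb=[b for b in blobs(m,60) if b[0][0]<250]; print(bb)
for u,v in((134,209),(133,207)):
    h=atz(w,u,v,.165)[:2]; q=(h-PP)@PM-[.055,-.030]; print("handle",h,q,np.hypot(*q),np.arctan2(q[1],-q[0]))
H=np.array([hpos(f) for f in np.arange(.8,1.05,.005)]); 
cost=[]
for f in np.arange(.8,1.05,.005):
    c=hpos(f); th=np.linspace(0,6.28,16); pts=np.array([[c[0]+.008*np.cos(t),c[1]+.008*np.sin(t),z] for t in th for z in(.112,.165)])
    im=np.zeros((420,560),np.uint8); cv2.fillConvexPoly(im,cv2.convexHull(proj(w,pts).astype(np.float32)).round().astype(np.int32),1); mm=m.copy(); mm[:,250:]=0
    cost.append((im&mm).sum()/(im|mm).sum())
f=np.arange(.8,1.05,.005)[np.argmax(cost)]; print("phi",f,max(cost),hpos(f))
print(rel(o,hpos(f),.24,PA-f))
E
```

```text
[-0.05  0.27  0.4   1.7  -0.    2.82]
[([143.7, 199.5], 830, [123, 182, 44, 36])]
handle [0.57124599 0.14180548] [-0.0774802   0.09843873] 0.12527316370480998 0.9039766968204482
handle [0.57256065 0.14271768] [-0.07597311  0.09897643] 0.12477277946722293 0.9161336655162873
phi 0.9200000000000002 0.816125860373648 [0.57267415 0.14323912]
(array([   0.5, -109.4,   17. ]), array([ 0. ,  0.2, 53.1]))
```

```bash
python3 -m crank '[{"dp":[0,-10,0],"rot":[0,0,-8]},{"dp":[0,-20,0],"rot":[0,0,-16.5]},{"dp":[0,-30,0],"rot":[0,0,-25]},{"dp":[0,-40,0],"rot":[0,0,-33.5]},{"dp":[0,-50,0],"rot":[0,0,-42]},{"dp":[0,-60,0],"rot":[0,0,-50.5]},{"dp":[0,-70,0],"rot":[0,0,-59]},{"dp":[0,-80,0],"rot":[0,0,-67.5]},{"dp":[0,-90,0],"rot":[0,0,-76]},{"dp":[0,-100,0],"rot":[0,0,-84.5]},{"dp":[0.5,-109.4,0],"rot":[0,0,-93]},{"dp":[0.5,-109.4,0],"rot":[0,0,-101]}]' 0.4
python3 -m crank '[{"dp":[0,0,0],"rot":[0,0,-8]},{"dp":[0,0,0],"rot":[0,0,-16]},{"dp":[0,0,0],"rot":[0,0,-24]},{"dp":[0,0,0],"rot":[0,0,-26]},{"dp":[0,0,0],"rot":[0,0,-26]},{"dp":[0,0,0],"rot":[0,0,-26]}]'
python3 - <<'E'
from look import *
o=manip.get_obs(); print(o["joint_pos"].round(2),o["clock"],rel(o,hpos(.92),.124,PA-.92+np.pi))
E
```

```text
clock: 11.9
tcp_pos: [0.572, 0.1442, 0.2561]
tcp_rot: [0.523, 0.852, -0.001, -0.002]
contact_force: [0.0, -0.4, 0.2]
opening: 0.602
gripper_force: 0.0
clock: 12.5
tcp_pos: [0.5727, 0.1431, 0.2569]
tcp_rot: [0.322, 0.947, -0.001, -0.001]
contact_force: [-0.7, -0.8, -0.4]
opening: 0.605
gripper_force: 0.0
[0.13 0.23 0.36 1.7  0.   0.79] 12.5 (array([-1.000e-01,  4.000e-01,  1.329e+02]), array([-0.1, -0.1,  0.1]))
```

```bash
python3 -m crank '[{"dp":[0,0,20],"rot":[0,0,0]},{"dp":[0,0,50],"rot":[0,0,0]},{"dp":[0,0,85],"rot":[0,0,0]},{"dp":[0,0,115],"rot":[0,0,0]},{"dp":[0,0,131],"rot":[0,0,0]},{"dp":[0,0,131],"rot":[0,0,0]}]'
python3 -m crank '[{"dp":[0,0,0],"rot":[0,0,0]},{"dp":[0,0,0],"rot":[0,0,0]},{"dp":[0,0,0],"rot":[0,0,0]}]' 0.65
cat >> look.py <<'E'
def arc(phis,off=.0069,z=.126):
    o=manip.get_obs()
    for f in phis:
        xy=hpos(f)+PM@(off*np.array([-np.sin(f),-np.cos(f)])); d,r=rel(o,xy,z,PA-f+np.pi); print(round(f,3),d.tolist(),r.tolist())
E
python3 - <<'E'
from look import *
arc(np.arange(.90,.19,-.06))
E
```

```text
clock: 13.1
tcp_pos: [0.5703, 0.1427, 0.123]
tcp_rot: [0.321, 0.947, -0.002, -0.004]
contact_force: [-0.5, -0.3, -0.5]
opening: 0.599
gripper_force: 0.0
clock: 13.4
tcp_pos: [0.5746, 0.1433, 0.1295]
tcp_rot: [0.321, 0.947, 0.001, 0.002]
contact_force: [0.4, 0.0, 0.5]
opening: 0.35
gripper_force: 0.0
0.9 [1.3, -10.6, 3.5] [0.1, 0.1, -1.0]
0.84 [0.6, -18.1, 3.5] [0.1, 0.1, -4.5]
0.78 [-0.6, -25.5, 3.4] [0.1, 0.1, -7.9]
0.72 [-2.3, -32.9, 3.4] [0.1, 0.2, -11.3]
0.66 [-4.4, -40.1, 3.4] [0.1, 0.2, -14.8]
0.6 [-6.9, -47.1, 3.4] [0.1, 0.2, -18.2]
0.54 [-9.9, -54.0, 3.4] [0.1, 0.2, -21.7]
0.48 [-13.2, -60.8, 3.4] [0.1, 0.2, -25.1]
0.42 [-17.0, -67.3, 3.4] [0.1, 0.2, -28.5]
0.36 [-21.1, -73.5, 3.4] [0.1, 0.2, -32.0]
0.3 [-25.6, -79.5, 3.4] [0.1, 0.2, -35.4]
0.24 [-30.5, -85.3, 3.4] [0.1, 0.2, -38.8]
```

```bash
python3 -m crank '[{"dp":[0.5,-6,0],"rot":[0,0,-1]},{"dp":[0.5,-11,0],"rot":[0,0,-1]},{"dp":[0.6,-18,0],"rot":[0,0,-4.5]},{"dp":[-0.6,-25.5,0],"rot":[0,0,-8]},{"dp":[-2.3,-33,0],"rot":[0,0,-11.3]},{"dp":[-4.4,-40,0],"rot":[0,0,-14.8]},{"dp":[-6.9,-47,0],"rot":[0,0,-18.2]},{"dp":[-9.9,-54,0],"rot":[0,0,-21.7]},{"dp":[-13.2,-61,0],"rot":[0,0,-25]},{"dp":[-17,-67,0],"rot":[0,0,-28.5]},{"dp":[-17,-67,0],"rot":[0,0,-28.5]}]'
python3 - <<'E'
from look import *
arc([.42,.36,.30,.24,.2,.18,.16,.14,.12])
w=snap("wrist","w5.png"); print(manip.get_obs()["clock"])
E
```

```text
clock: 14.5
tcp_pos: [0.5461, 0.0788, 0.1281]
tcp_rot: [0.079, 0.997, -0.0, 0.0]
contact_force: [0.2, 0.1, 0.4]
opening: 0.352
gripper_force: 0.0
0.42 [-1.0, 1.0, 2.1] [-0.0, 0.0, -0.1]
0.36 [-1.6, -6.5, 2.1] [-0.0, 0.0, -3.5]
0.3 [-2.7, -13.9, 2.1] [-0.0, 0.0, -7.0]
0.24 [-4.3, -21.3, 2.1] [-0.0, 0.0, -10.4]
0.2 [-5.5, -26.1, 2.1] [-0.0, 0.0, -12.7]
0.18 [-6.2, -28.5, 2.1] [-0.0, 0.0, -13.8]
0.16 [-7.0, -30.9, 2.1] [-0.0, 0.0, -15.0]
0.14 [-7.8, -33.3, 2.1] [-0.0, 0.0, -16.1]
0.12 [-8.7, -35.6, 2.1] [-0.0, 0.0, -17.3]
14.55
```

View pics/w5.png

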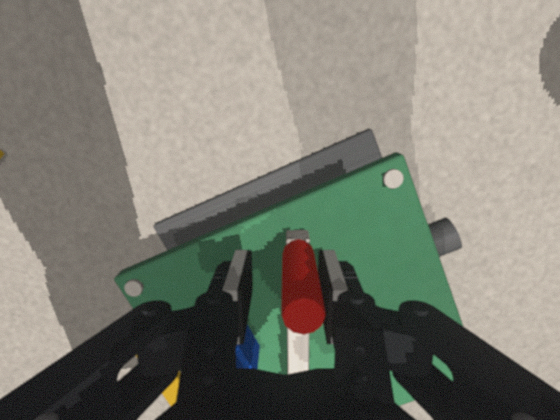

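```bash
python3 -m crank '[{"dp":[-1,-4,0],"rot":[0,0,-2]},{"dp":[-1.5,-8,0],"rot":[0,0,-4]},{"dp":[-2.5,-12,0],"rot":[0,0,-6]},{"dp":[-3.5,-16,0],"rot":[0,0,-8]},{"dp":[-4.2,-20,0],"rot":[0,0,-10]},{"dp":[-5,-24,0],"rot":[0,0,-12]},{"dp":[-6.2,-28.5,0],"rot":[0,0,-13.8]},{"dp":[-7,-31,0],"rot":[0,0,-15]},{"dp":[-7.8,-33.3,0],"rot":[0,0,-16]}]'
python3 - <<'E'
from look import *
arc(np.arange(.14,-.17,-.02))
E
```

```text
clock: 15.45
tcp_pos: [0.5482, 0.0459, 0.1274]
tcp_rot: [-0.062, 0.998, 0.0, -0.0]
contact_force: [-1.0, 1.5, -0.1]
opening: 0.351
gripper_force: 0.7
0.14 [-0.2, -1.2, 1.4] [0.0, -0.0, -0.0]
0.12 [-0.4, -3.7, 1.4] [0.0, -0.0, -1.2]
0.1 [-0.6, -6.2, 1.4] [0.0, -0.0, -2.3]
0.08 [-0.8, -8.7, 1.4] [0.0, -0.0, -3.5]
0.06 [-1.2, -11.2, 1.4] [0.0, -0.0, -4.6]
0.04 [-1.5, -13.6, 1.4] [0.0, -0.0, -5.8]
0.02 [-1.9, -16.1, 1.4] [0.0, -0.0, -6.9]
0.0 [-2.4, -18.6, 1.4] [0.0, -0.0, -8.0]
-0.02 [-2.9, -21.0, 1.4] [0.0, -0.0, -9.2]
-0.04 [-3.5, -23.5, 1.4] [0.0, -0.0, -10.3]
-0.06 [-4.1, -25.9, 1.4] [0.0, -0.0, -11.5]
-0.08 [-4.7, -28.3, 1.4] [0.0, -0.0, -12.6]
-0.1 [-5.4, -30.7, 1.4] [0.0, -0.0, -13.8]
-0.12 [-6.2, -33.1, 1.4] [0.0, -0.0, -14.9]
-0.14 [-7.0, -35.5, 1.4] [0.0, -0.0, -16.1]
-0.16 [-7.8, -37.8, 1.4] [0.0, -0.0, -17.2]
```

```bash
python3 -m crank '[{"dp":[-0.2,-1.5,0],"rot":[0,0,-0.2]},{"dp":[-0.4,-3,0],"rot":[0,0,-1]},{"dp":[-0.5,-4.5,0],"rot":[0,0,-1.6]},{"dp":[-0.6,-6,0],"rot":[0,0,-2.3]},{"dp":[-0.7,-7.5,0],"rot":[0,0,-3]},{"dp":[-0.9,-9,0],"rot":[0,0,-3.6]},{"dp":[-1.1,-10.5,0],"rot":[0,0,-4.3]},{"dp":[-1.3,-12,0],"rot":[0,0,-5]},{"dp":[-1.5,-13.5,0],"rot":[0,0,-5.7]},{"dp":[-1.8,-15,0],"rot":[0,0,-6.4]},{"dp":[-2,-16.5,0],"rot":[0,0,-7]}]'
python3 - <<'E'
from look import *
w=snap("side","s6.png"); t=snap("wrist","w6.png"); m=hue(w,105,128,110,30); bb=[b for b in blobs(m,30) if b[0][0]<280]; print(bb)
arc([.02,0,-.02,-.04,-.06,-.08])
c=cv2.resize(w["color"][170:270,130:260,::-1],None,fx=6,fy=6,interpolation=cv2.INTER_CUBIC); cv2.imwrite("pics/c6.png",c)
E
```

```text
clock: 16.55
tcp_pos: [0.5525, 0.0293, 0.1274]
tcp_rot: [-0.123, 0.992, 0.0, -0.0]
contact_force: [-0.9, 2.5, -0.4]
opening: 0.352
gripper_force: 1.0
[([207.3, 201.8], 119, [200, 190, 19, 18]), ([15.3, 361.3], 567, [0, 338, 36, 62])]
0.02 [0.3, 1.1, 1.4] [-0.0, -0.0, 0.1]
0 [0.1, -1.4, 1.4] [-0.0, -0.0, -1.1]
-0.02 [-0.1, -3.9, 1.4] [-0.0, -0.0, -2.2]
-0.04 [-0.3, -6.3, 1.4] [-0.0, -0.0, -3.4]
-0.06 [-0.6, -8.8, 1.4] [-0.0, -0.0, -4.5]
-0.08 [-1.0, -11.3, 1.4] [-0.0, -0.0, -5.7]
```

View pics/c6.png

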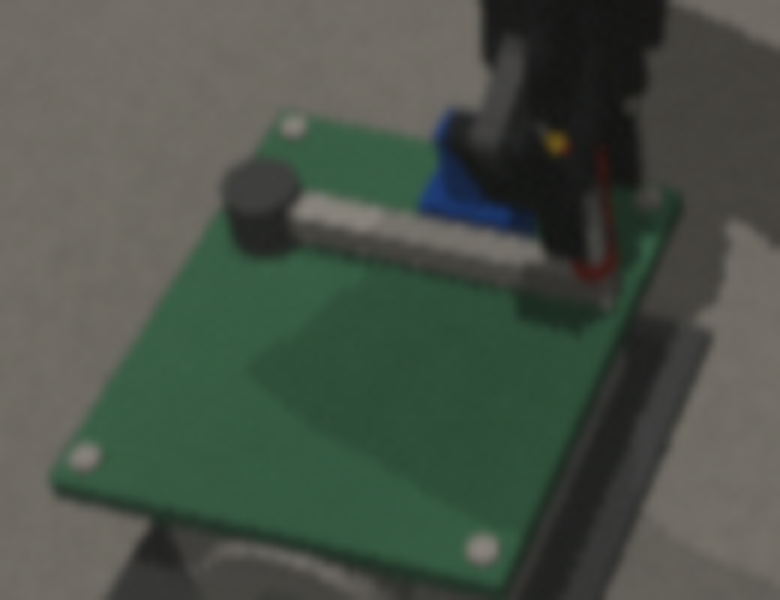

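```bash
python3 -m crank '[{"dp":[0.2,-1,0],"rot":[0,0,-0.5]},{"dp":[0.1,-2,0],"rot":[0,0,-1]},{"dp":[0,-3,0],"rot":[0,0,-1.6]},{"dp":[0,-4,0],"rot":[0,0,-2.1]},{"dp":[-0.2,-5,0],"rot":[0,0,-2.6]},{"dp":[-0.3,-6,0],"rot":[0,0,-3.2]}]'
python3 -m crank '[{"dp":[0,-0.7,0],"rot":[0,0,-0.3]},{"dp":[0,-1.4,0],"rot":[0,0,-0.7]},{"dp":[0,-2,0],"rot":[0,0,-1]}]'
python3 -m crank '[{"dp":[0,-0.7,0],"rot":[0,0,-0.3]},{"dp":[-0.1,-1.4,0],"rot":[0,0,-0.7]},{"dp":[-0.2,-2,0],"rot":[0,0,-1]}]'
```

```text
clock: 17.25
tcp_pos: [0.5546, 0.0236, 0.1276]
tcp_rot: [-0.15, 0.989, 0.0, 0.0]
contact_force: [-0.5, 2.2, -1.4]
opening: 0.351
gripper_force: 0.9
clock: 17.55
tcp_pos: [0.5553, 0.0217, 0.1277]
tcp_rot: [-0.159, 0.987, 0.0, 0.0]
contact_force: [0.1, 2.5, -1.5]
opening: 0.354
gripper_force: 1.0
clock: 17.85
tcp_pos: [0.556, 0.0199, 0.1277]
tcp_rot: [-0.167, 0.986, 0.0, 0.0]
contact_force: [0.2, 1.6, 0.3]
opening: 0.353
gripper_force: 1.0
```

```bash
python3 -c "
from look import *
arc([-.04,-.06,-.08,-.1,-.12,-.14,-.16])"
```

```text
-0.04 [0.3, 3.4, 1.7] [-0.0, 0.0, 1.8]
-0.06 [0.3, 0.9, 1.7] [-0.0, 0.0, 0.7]
-0.08 [0.1, -1.6, 1.7] [-0.0, 0.0, -0.4]
-0.1 [-0.1, -4.1, 1.7] [-0.0, 0.0, -1.6]
-0.12 [-0.3, -6.6, 1.7] [-0.0, 0.0, -2.7]
-0.14 [-0.6, -9.1, 1.7] [-0.0, 0.0, -3.9]
-0.16 [-0.9, -11.6, 1.7] [-0.0, 0.0, -5.0]
```

```bash
for i in 1; do python3 -m crank '[{"dp":[0,-0.5,0],"rot":[0,0,-0.2]},{"dp":[0,-1,0],"rot":[0,0,-0.4]},{"dp":[0,-1.5,0],"rot":[0,0,-0.6]},{"dp":[0,-1.5,0],"rot":[0,0,-0.6]}]' | grep -E "pos|cont|gripper"; done
python3 -m crank '[{"dp":[0,-0.5,0],"rot":[0,0,-0.2]},{"dp":[0,-1,0],"rot":[0,0,-0.4]},{"dp":[-0.1,-1.5,0],"rot":[0,0,-0.6]},{"dp":[-0.1,-1.5,0],"rot":[0,0,-0.6]}]' | grep -E "pos|cont|gripper"
```

```text
tcp_pos: [0.5565, 0.0184, 0.1277]
contact_force: [1.0, 2.3, -0.0]
gripper_force: 0.9
tcp_pos: [0.557, 0.017, 0.1277]
contact_force: [1.6, 2.7, -0.3]
gripper_force: 1.0
```

```bash
python3 -m crank '[{"dp":[0,-0.4,0],"rot":[0,0,-0.2]},{"dp":[0,-0.8,0],"rot":[0,0,-0.4]},{"dp":[0,-0.8,0],"rot":[0,0,-0.4]}]' | grep -E "pos|cont|gripper"; python3 -m crank '[{"dp":[0,-0.4,0],"rot":[0,0,-0.2]},{"dp":[0,-0.8,0],"rot":[0,0,-0.4]},{"dp":[0,-0.8,0],"rot":[0,0,-0.4]}]' | grep -E "pos|cont|gripper"
```

```text
tcp_pos: [0.5572, 0.0163, 0.1276]
contact_force: [1.5, 2.8, 0.7]
gripper_force: 1.0
tcp_pos: [0.5574, 0.0155, 0.1276]
contact_force: [-0.1, 2.4, 1.6]
gripper_force: 1.0
```

```bash
python3 -m crank '[{"dp":[0,-0.4,0],"rot":[0,0,-0.2]},{"dp":[0,-0.8,0],"rot":[0,0,-0.4]},{"dp":[0,-0.8,0],"rot":[0,0,-0.4]}]' | grep -E "pos|cont|gripper"; python3 -m crank '[{"dp":[0,-0.4,0],"rot":[0,0,-0.2]},{"dp":[0,-0.8,0],"rot":[0,0,-0.4]},{"dp":[0,-0.8,0],"rot":[0,0,-0.4]}]' | grep -E "pos|cont|gripper"
```

```text
tcp_pos: [0.5576, 0.0152, 0.1275]
contact_force: [0.5, 3.7, 0.8]
gripper_force: 1.9
tcp_pos: [0.5578, 0.0151, 0.1275]
contact_force: [-0.4, 5.8, 1.9]
gripper_force: 2.7
```

```bash
python3 -m crank '[{"dp":[0,-0.4,0],"rot":[0,0,-0.2]},{"dp":[0,-0.8,0],"rot":[0,0,-0.4]},{"dp":[0,-0.8,0],"rot":[0,0,-0.4]}]' | grep -E "pos|cont|gripper"
```

```text
tcp_pos: [0.5579, 0.0151, 0.1275]
contact_force: [-0.1, 7.1, 2.1]
gripper_force: 3.5
```

```bash
python3 -m crank '[{"dp":[0,-0.5,0],"rot":[0,0,0]},{"dp":[0,-1,0],"rot":[0,0,0]},{"dp":[0,-1,0],"rot":[0,0,0]},{"dp":[0,-1,0],"rot":[0,0,0]},{"dp":[0,-1,0],"rot":[0,0,0]},{"dp":[0,-1,0],"rot":[0,0,0]},{"dp":[0,-1,0],"rot":[0,0,0]}]' | grep -E "pos|cont|gripper"
```

```text
tcp_pos: [0.5579, 0.015, 0.1274]
contact_force: [-1.3, 9.0, 2.2]
gripper_force: 4.4
```

```bash
python3 -m crank '[{"dp":[0,0,0],"rot":[0,0,0]},{"dp":[0,1,0],"rot":[0,0,0]},{"dp":[0,2.5,0],"rot":[0,0,0]},{"dp":[0,4,0],"rot":[0,0,0]},{"dp":[0,6,0],"rot":[0,0,0]},{"dp":[0,8,0],"rot":[0,0,0]},{"dp":[0,10,0],"rot":[0,0,0]},{"dp":[0,10,0],"rot":[0,0,0]},{"dp":[0,10,0],"rot":[0,0,0]}]'| grep -E "pos|cont|gripper"
python3 -m crank '[{"dp":[0,0,-10],"rot":[0,0,0]},{"dp":[0,0,-30],"rot":[0,0,0]},{"dp":[0,0,-60],"rot":[0,0,0]},{"dp":[30,0,-95],"rot":[0,0,0]},{"dp":[40,0,-120],"rot":[0,0,0]},{"dp":[40,0,-130],"rot":[0,0,0]},{"dp":[40,0,-130],"rot":[0,0,0]},{"dp":[40,0,-130],"rot":[0,0,0]}]'
python3 - <<'E'
from look import *
w=snap("wrist","w7.png"); s=snap("side","s7.png"); m=hue(w,105,128,110,30)
a=w["color"][:,:,::-1]; c=cv2.resize(s["color"][160:270,130:260,::-1],None,fx=2.15,fy=2.15,interpolation=cv2.INTER_CUBIC)
o=np.zeros((420,800,3),np.uint8); o[:,:520]=a[:,20:540]; o[:c.shape[0],520:520+c.shape[1]]=c[:,:280]; cv2.imwrite("pics/c7.png",o)
bb=blobs(m,100); print(bb)
b=max(bb,key=lambda b:b[1]); x,y,ww,h=b[2]; r=fitsp([(w,m,(x-8,y-8,ww+16,min(h+16,420-y+8)))],(.606,.022),[.09]); print(r,(np.array(r[1:3])-PP)@PM, r[3]-np.degrees(PA))
E
```

```text
tcp_pos: [0.5549, 0.0215, 0.1275]
contact_force: [0.4, 0.5, 0.1]
gripper_force: 0.0
clock: 22.55
tcp_pos: [0.5182, 0.0066, 0.2565]
tcp_rot: [-0.195, 0.981, 0.0, -0.0]
contact_force: [0.7, -0.5, 0.2]
opening: 0.351
gripper_force: 0.0
[([265.7, 284.9], 1065, [256, 258, 21, 55])]
(np.float64(0.11977699530516432), np.float64(0.6098225694495609), np.float64(0.02535458471934582), np.float64(19.82954626596613), 0.09) [-0.01561507 -0.05404324] 4.709190052463704
```

View pics/c7.png

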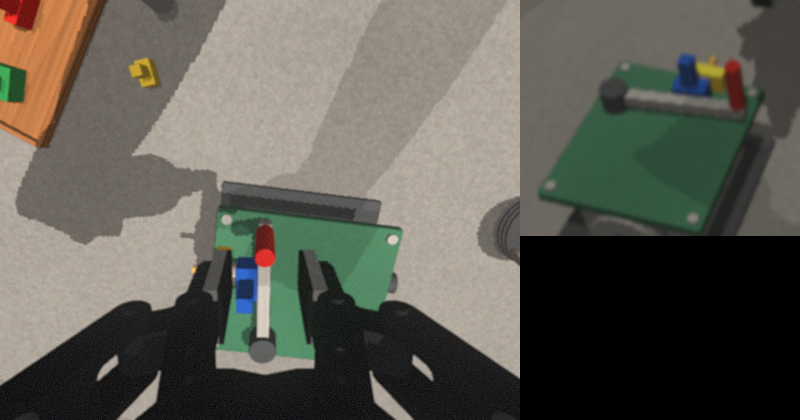

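```bash
python3 -c "
from bench import manip
print(manip.close_job())"
```

```text
the job is handed in; nothing more can be done
None
```

The job is handed in at about 23 s of the 64 s allowed. The blue spacer stands upright between the lever and the idle stop pad, and the lever rests on it at roughly 0.165 rad. I pressed at about 9 N on the handle, which I estimate at 11 N on the spacer; the judge's verdict was not shown.

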